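# Spin-test, stop and lock the dispenser wheel

### The job

The wheel of the sloping tablet dispenser has just been refitted: give it a good spin so that its window sweeps past the fork at least once and it runs on freely, untouched. Then slow it by touch so that it stops with the window squarely under the slot of the fork (a last nudge of two finger-breadths is fine, but do not let it come to rest further off), take your hand off the wheel, and only then push the locking plunger fully home through the window. Leave the other things on the bench where they are.

Things in the scene. Friction and masses are not known exactly. Their poses are not given: they have to be found in the camera images.
- dispenser: White tablet dispenser fixed to the bench, base 260 x 240 mm. Origin on the bench under the wheel's centre; x points level to its back, y along its width, z up. Its wheel's face slopes 30 degrees, looking up and towards -x: the wheel's axis is (-0.5, 0, 0.866) in this frame, straight up the slope is (0.866, 0, 0.5).
- rack_edge (a point): Middle of the front wire of a steel wire rack on the dispenser, 400 mm above the bench, 210 mm wide, reaching 111 mm back from here, wires 42 mm apart, two thin posts at its rear. It hangs over the plunger, so an upright hand cannot come down there: come along the wheel's axis, leaning 30 degrees, from the dispenser's front.
- hub (a point): Centre of the wheel in the plane of its drum top, 140 mm above the bench, fixed. The wheel is bare aluminium, 200 mm across: in its middle a smooth, flat raised drum of 124 mm diameter stands 12 mm above a 12 mm thick rim plate. The drum is the place to touch.
- wheel (a joint): Wheel angle, rad, counting whole turns, positive counter-clockwise looking down on the face; 0 and every whole turn: window under the slot. Starts at rest, window on the low side (-4.1 to -2.2). Balanced, turns either way without stops. About 0.8 kg (varies), inertia about 0.0025 kg m2. Low bearing friction: from 3 rad/s it coasts over a full turn; stays where stopped.
- window (a point): Centre of the only hole in the wheel, a window 30 mm wide along the travel and 26 mm radially, 80 mm from the wheel's axis, at the top surface of the rim plate (12 mm below the drum top). Turns with the wheel.
- slot (a point): Fixed point where the window's centre must stop: 80 mm straight up the slope from the wheel's axis, on the rim plate's top surface, under the slot between the two prongs of the aluminium fork reaching in over the rim (prongs 13 mm wide, 20 mm apart, top 10 mm above the drum top).
- plunger (a joint): Travel of the locking plunger, m: 0 up as at the start, 0.028 fully home. It slides along the wheel's axis with 3 N of friction and stays where it is left; off the window its 16 mm steel pin lands on the rim plate after 6 mm.
- plunger_top (a point): Centre of the top of the plunger's round black head, 34 mm across, 12 mm thick; moves with the plunger. At the start it stands 62 mm above the plane of the drum top, measured along the wheel's axis, straight above the slot.
- syrup_a: amber syrup bottle with white cap, 62 mm across, 130 mm tall; loose bystander, origin at its underside. Leave it.
- syrup_b: a second amber syrup bottle with white cap, 62 mm across, 130 mm tall; loose bystander, origin at its underside. Leave it.
- tub: white tablet tub with screw lid, 72 mm across, 90 mm tall; loose bystander, origin at its underside. Leave it.
- carton: small medicine carton, 60 x 110 x 45 mm tall; loose bystander, origin at its underside. Leave it.
- cup: small open steel cup, 64 mm across, 60 mm tall, standing near the dispenser; loose bystander, origin at its underside. Leave it.
- spatula: white counting spatula, 180 mm long, lying flat; loose bystander, origin at its underside. Leave it.

How it is judged (in metres and radians):
On the way, in this order (a step that is already met when the one before it is completed fails the run):
1. the wheel runs freely (over 0.6 rad/s), untouched, its window having gone past the slot ((value of joint wheel above 0.3 rad or value of joint wheel below -6.58 rad) and (velocity of joint wheel above 0.6 rad/s or velocity of joint wheel below -0.6 rad/s) and contact force between anything else and wheel below 0.05 N), for 0.1 s.
2. the wheel stands still, untouched, with the window's centre within 7 mm of the slot point, the plunger still up (velocity of joint wheel between -0.03 and 0.03 rad/s and distance between window and slot below 0.007 m and contact force between anything else and wheel below 0.05 N and value of joint plunger below 0.003 m), for 0.3 s.
At the end, for the whole second after the job is handed in: The wheel stands still with the centre of its window within 7 mm of the slot point, and the plunger is pushed in by more than 25 mm of its 28 mm and left there (velocity of joint wheel between -0.03 and 0.03 rad/s and distance between window and slot below 0.007 m and value of joint plunger above 0.025 m and velocity of joint plunger below 0.005 m/s); the robot touches nothing.
It fails at once if after its window has passed the slot, the wheel comes to rest with the window more than 50 mm from the slot ((value of joint wheel above 0.3 rad or value of joint wheel below -6.58 rad) and distance between window and slot above 0.05 m and velocity of joint wheel between -0.01 and 0.01 rad/s).
It fails at once if the plunger is pushed more than 4 mm while the wheel turns (value of joint plunger above 0.004 m and (velocity of joint wheel above 0.3 rad/s or velocity of joint wheel below -0.3 rad/s)).
It fails at once if a bystander is moved by more than 30 mm (distance of any of syrup_a, syrup_b, tub, carton, cup, spatula from where it was at the start of the episode above 0.03 m).
It also fails if it takes over 51 s, if anything falls off the work surface, if the arm or the gripper's body presses on something with over 40 N, if the wrist force passes 120 N, or if a joint passes its speed limit or range.

### The arm

A 6-joint arm with a two-finger parallel gripper is mounted at the origin on the work surface. World frame = base frame: x ahead of the robot, y to its left, z up, the work surface at z = 0. Lengths are in mm, angles in rad, forces in N, time in s.
With the tool pointing down it reaches from about 275 to 750 mm from the base axis. Payload 10.2 kg.
Tool frame: the origin (TCP) lies between the finger pads; the fingertips stand 14 mm ahead of it and the grasp point (between the pads) lies 5 mm behind it; z points along the fingers, y is the line along which they close (so a half turn about z gives the same grasp; the last joint's range is limited). The gripper opens to 88 mm and grips with 3 to 60 N. Pads are 18 mm wide; open, the fingers measure 123 mm over their backs; the gripper's body (75 mm by 187 mm) begins 45 mm behind the grasp point.
Start: joints at [-1.488, 0.313, 1.498, -0, 1.331, -0.223], TCP at [158.042, -500.654, 252.72] pointing down, gripper open.
Joint ranges: [-2.94, 2.94], [-0.97, 2.17], [0.19, 2.56], [-1.23, 4.37], [0.02, 3.11], [-2.88, 2.88]. Speed limits (rad/s): [2.39, 2.39, 3.01, 3.14, 3.14, 3.14].

### API

Orientations are given as a unit quaternion [x, y, z, w].
In Python, from rig import ctrl, vision, close_job gives the robot as it stands.
- The arm moves only by the tool move_arm, never from a script. Its argument "steps" is a list of rows, each a list of 3 entries, a list of its own where there are three numbers: the gripper command: -1 is shut, 1 is fully open, values between are in proportion, then the shift along the tool's x, y, z in m, then the turn about the tool's z in degrees. A call has 1 to 12 rows; each row shifts and turns the commanded pose from where the row before left it, along the tool's axes as they then stand; what a row does not reach is not made up. A row lasts 1/12 s, in which the tool goes at most 41.7 mm and 7.16 degrees, less where a joint would pass 70% of its speed; a pose out of reach is approached as far as the arm can. A call with a gripper value outside its range is refused whole. The fingers move at their own pace and stop on an object; "force" is the grip in N (left out, the last holds). Time passes only in rows, so rows that do not move let the fingers close. It gives the time, the measured TCP pose, the force, the opening and the grip force at its end, in the units of the state.
- ctrl.read_state(): the state, without advancing time (a new reading comes with each control period).
- vision.snapshot(name): name is "scene" or "top" or "wrist"; returns the picture (420x560x3 uint8, red, green, blue); there is no depth.
- vision.calibration(name): a dict with "vertical_fov" (degrees; the focal length in pixels is half the picture's height over the tangent of half this angle, whatever the lens; pixels are square), "cx", "cy" (the principal point, pixels), "dist" ([k1, k2, p1, p2, k3] as OpenCV has them; the pictures are not rectified), "pose" (4x4, takes a point from camera to world coordinates). Camera axes: x right, y up, looking along -z (the intrinsics and any distortion apply to the point x, -y, -z); pixel columns grow to the right and rows downward; lengths in mm; the calibration is good to about 2 mm. A picture is of the moment at which its call begins: read the wrist's pose just before it. calibration takes no time and is no camera call; for the wrist camera it gives the pose at the moment of the call.
- close_job(): hands the job in; it is judged then, once.
The state is a dict: "t": time; "joint_positions": joint angles; "joint_velocities": joint speeds; "joint_torque": joint torques, N m; "tcp_pos": TCP position; "tool_rot": TCP orientation; "contact_force": force on the tool from outside, world axes, zero at the start; "moment": the same for the moment, N m; "gripper_width": opening from 0.0 (shut) to 1.0 (fully open); "grasp_force": force on a finger pad.
Only numpy, scipy, OpenCV 4.12 (cv2) and the standard library are available. Lean on these libraries where they do the work, as an engineer would, in place of code of your own. Each camera call takes 0.05 s, during which the arm holds its last target. There are 200 camera calls.

## Working session

There is one attempt and no reset: what is moved stays moved. The work goes in short steps, Python scripts to look and compute and a tool call to move; the robot and the scene stay as the last step left them, time stands still between calls to the robot, and variables do not carry over. Pictures are saved under pics/ and viewed, at most 10 in all, crops included, and the job is handed in when it is done.

Besides the shell and the picture viewer there is one more tool, called after "Call:" as a command line: name --argument value ..., lists and objects as JSON in quotes. move_arm: Moves the arm, as the interface text tells. Its arguments: {"type":"object","properties":{"steps":{"type":"array"},"force":{"type":"number"}},"required":["steps"]}

```bash
mkdir -p pics; ls
python3 - <<'E'
from rig import ctrl, vision
import cv2
s=ctrl.read_state(); print(s)
for n in ["scene","top"]:
    im=vision.snapshot(n); cv2.imwrite(f"pics/{n}0.png",im[:,:,::-1]); print(n,vision.calibration(n))
E
```

```text
pics
{'t': 0.0, 'joint_positions': array([-1.48840321e+00,  3.13439375e-01,  1.49846769e+00, -4.68110961e-05,
        1.33098384e+00, -2.23390574e-01]), 'joint_velocities': array([-1.53524958e-04,  1.53061952e-03,  5.51370792e-05, -2.70025099e-04,
       -4.28243765e-04,  4.56379484e-04]), 'joint_torque': array([ 1.53608569e-03, -4.02206039e+01, -2.52269930e+01,  6.95481431e-02,
        3.52061272e-02, -1.02489025e-04]), 'tcp_pos': array([ 158.00877465, -500.40604734,  252.15497219]), 'tool_rot': array([ 9.88333735e-01,  1.52302355e-01,  2.30490169e-05, -6.49115076e-04]), 'contact_force': array([ 0.04010446, -0.68781441,  0.1185973 ]), 'moment': array([-0.00863418,  0.01483917,  0.00382684]), 'grasp_force': 0.0, 'gripper_width': 1.0000400826928575}
scene {'vertical_fov': 46.7636320512757, 'cx': 277.4045910659798, 'cy': 210.37805219657838, 'dist': array([-0.13511933,  0.        ,  0.        ,  0.        ,  0.        ]), 'pose': array([[-2.99181869e-01, -7.41402939e-01,  6.00676195e-01,
         1.46417997e+03],
       [ 9.54187776e-01, -2.29829560e-01,  1.91583039e-01,
         3.62187595e+02],
       [-3.98708284e-03,  6.30476055e-01,  7.76198459e-01,
         1.44911143e+03],
       [ 0.00000000e+00,  0.00000000e+00,  0.00000000e+00,
         1.00000000e+00]])}
top {'vertical_fov': 56.269677382475265, 'cx': 281.80652762551784, 'cy': 205.6308331110995, 'dist': array([-0.04902852,  0.        ,  0.        ,  0.        ,  0.        ]), 'pose': array([[-1.27034476e-02,  9.89512701e-01, -1.43886193e-01,
         3.26351123e+02],
       [-9.99919260e-01, -1.25269021e-02,  2.13288843e-03,
         8.19011494e+01],
       [ 3.08071932e-04,  1.43901671e-01,  9.89591943e-01,
         1.56773066e+03],
       [ 0.00000000e+00,  0.00000000e+00,  0.00000000e+00,
         1.00000000e+00]])}
```

View pics/scene0.png

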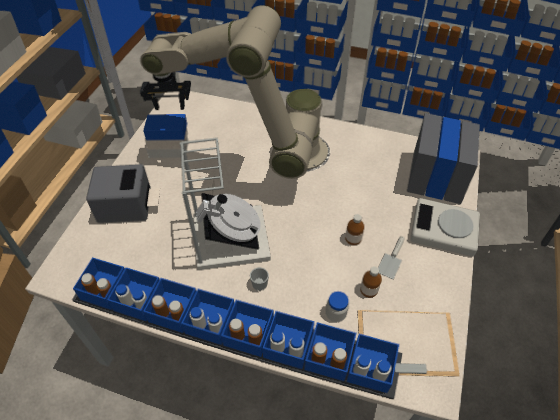

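View pics/top0.png

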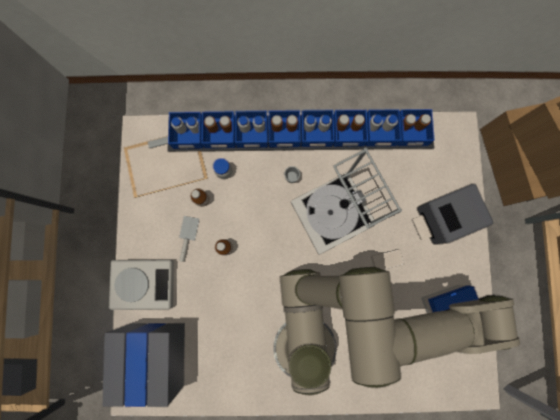

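The scene view shows the dispenser near (230,225) with its rack towards (200,165). In the top view the wheel is near (332,210) and the rack near (368,190). I'll enlarge both.

Run:
```python
import cv2, numpy as np
a=cv2.imread("pics/top0.png")[145:255,280:410]; b=cv2.imread("pics/scene0.png")[130:280,170:290]
a=cv2.resize(a,None,fx=5.4,fy=5.4,interpolation=cv2.INTER_CUBIC);b=cv2.resize(b,None,fx=4,fy=4,interpolation=cv2.INTER_CUBIC)
cv2.imwrite("pics/topc.png",a);cv2.imwrite("pics/scenec.png",b)
```

```text
(no output)
```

View pics/topc.png

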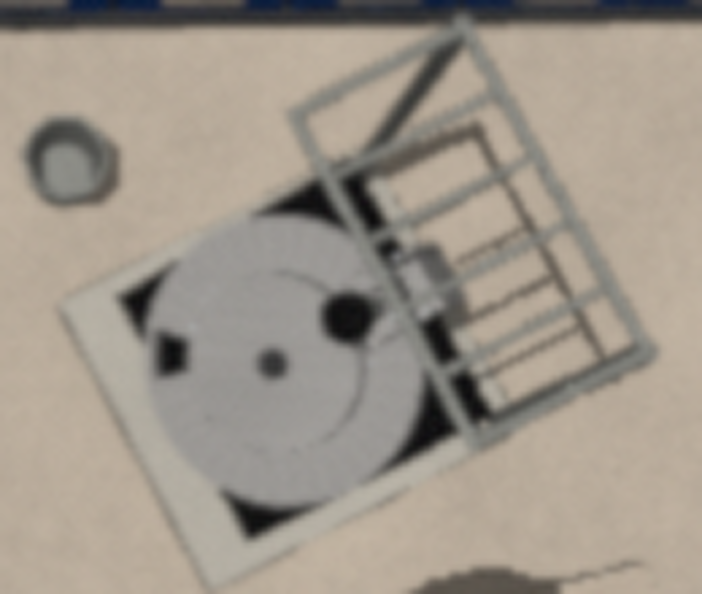

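View pics/scenec.png

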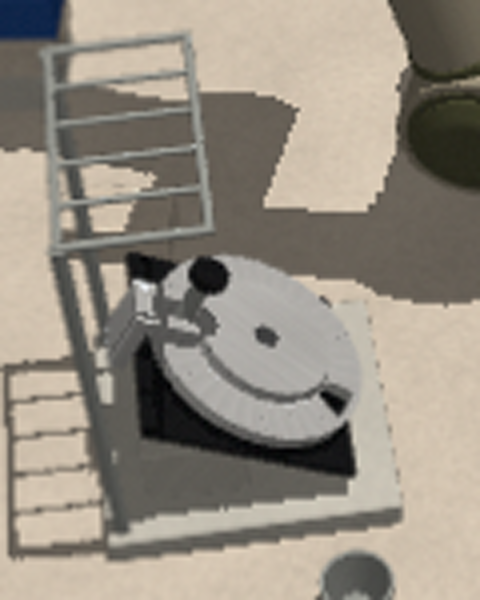

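Top crop: hub bolt (272,364), plunger head (347,318), window (172,355), and rack front wire from (297,112) to (478,440). Scene crop: hub bolt (266,334), plunger head (209,276), window (338,400), and rack front wire from (190,35) to (210,230). I'll fit origin, yaw and wheel angle to these points.

```bash
cat > geo.py <<'E'
import numpy as np, cv2
from rig import ctrl, vision
from scipy.spatial.transform import Rotation as R
def proj(P,c,C=None):
    C=C or vision.calibration(c); f=210/np.tan(np.radians(C["vertical_fov"]/2))
    T=np.linalg.inv(C["pose"]); p=(T[:3,:3]@np.atleast_2d(P).T).T+T[:3,3]; p=p*[1,-1,-1]
    K=np.array([[f,0,C["cx"]],[0,f,C["cy"]],[0,0,1]])
    return cv2.projectPoints(p,np.zeros(3),np.zeros(3),K,C["dist"])[0][:,0]
AX=np.array([-.5,0,.866]);UP=np.array([.866,0,.5]);Y=np.array([0,1.,0]);HUB=np.array([0,0,140.])
def loc(th):  # ccw about AX, 0 = UP;  AX x UP = Y
    return HUB-12*AX+80*(np.cos(th)*UP+np.sin(th)*np.cross(AX,UP))
def world(p,q): # q=x0,y0,yaw
    return R.from_euler('z',q[2]).apply(p)+[q[0],q[1],0]
E
python3 - <<'E'
from geo import *
from scipy.optimize import least_squares
def t(x,y): return [(x+.5)/5.4-.5+280,(y+.5)/5.4-.5+145]
def s(x,y): return [(x+.5)/4-.5+170,(y+.5)/4-.5+130]
top=np.array([t(272,364),t(347,318),t(172,355)]); sc=np.array([s(266,334),s(209,276),s(338,400)])
tr=np.array(t(297,112)),np.array(t(478,440)); sr=np.array(s(190,35)),np.array(s(210,230))
fr=np.array([t(62,302),t(213,590)])
C={c:vision.calibration(c) for c in("top","scene")}
PT=HUB+80*UP+62*AX
def res(p):
    q=p[:3]; L=world(np.array([HUB,PT,loc(p[3])]),q)
    return np.r_[(proj(L,"top",C["top"])-top).ravel(),(proj(L,"scene",C["scene"])-sc).ravel()]
for th in(-4,-3,-2.3):
    r=least_squares(res,[550,-100,-1,th]); print(r.x,np.abs(r.fun).max(),r.fun.round(1))
q=r.x[:3]
# rack front wire centre: solve position at z=400 from top, and scene
for c,m in(("top",sum(tr)/2),("scene",sum(sr)/2)):
    k=least_squares(lambda p:(proj([p[0],p[1],400],c,C[c])-m).ravel(),[q[0],q[1]]).x
    print(c,k, R.from_euler('z',-q[2]).apply(np.r_[k-q[:2],0]))
print("slot",world(loc(0),q),"ptop",world(PT,q))
print("axis",world(AX,[0,0,q[2]]))
k=[least_squares(lambda p:(proj([p[0],p[1],0],"top",C["top"])-m).ravel(),[q[0],q[1]]).x for m in fr];print(k)
E
```

```text
[508.09525305 -95.88458979  -1.08881254  -3.69858291] 1.4448919000543015 [-0.4  0.  -1.4 -0.2 -1.  -0.  -0.9  0.5 -0.1 -1.1 -1.4 -0.9]
[508.09525817 -95.88458751  -1.0888128   -3.69858259] 1.4448918109631848 [-0.4  0.  -1.4 -0.2 -1.  -0.  -0.9  0.5 -0.1 -1.1 -1.4 -0.9]
[508.09525144 -95.8845904   -1.08881246  -3.69858301] 1.4448919518656282 [-0.4  0.  -1.4 -0.2 -1.  -0.  -0.9  0.5 -0.1 -1.1 -1.4 -0.9]
top [ 523.77950987 -131.06212923] [38.44025944 -2.40866231  0.        ]
scene [ 526.47762142 -120.06684289] [29.94826542  5.0788049   0.        ]
slot [ 542.99038794 -162.58847221  169.608     ] ptop [ 525.83948398 -129.80362063  233.692     ]
axis [-0.23176897  0.44303853  0.866     ]
[array([574.70278344,  40.80246171]), array([359.09411064, -66.73771201])]
```

The rows only shift the tool and turn it about its own z, so the 30° lean has to come from the arm's best effort at the edge of its reach. I'll test that by pushing outward at azimuth -62°, which is the direction the lean needs.

Call:
move_arm --steps '[[-1,[0.023,0.034,-0.015],0],[-1,[0.023,0.034,-0.015],0],[-1,[0.023,0.034,-0.015],0],[-1,[0.023,0.034,-0.015],0],[-1,[0.023,0.034,-0.015],0],[-1,[0.023,0.034,-0.015],0],[-1,[0.007,0.038,0],0],[-1,[0.007,0.038,0],0],[-1,[0.007,0.038,0],0]]'

```text
t: 0.85
tcp_pos: [352.1, -683.9, 306.2]
tool_rot: [0.988, 0.152, 0.003, 0.005]
contact_force: [1.0, -1.3, -2.4]
gripper_width: 0.348
grasp_force: 0.0
```

```bash
cat > st.py <<'E'
from geo import *
s=ctrl.read_state(); M=R.from_quat(s["tool_rot"]).as_matrix()
print(s["t"],"q",s["joint_positions"].round(3),"p",s["tcp_pos"].round(1),"F",s["contact_force"].round(2),"w",s["gripper_width"]);print(M.round(3))
E
python3 st.py
```

```text
0.85 q [-1.248  1.014  0.188  0.004  1.928  0.018] p [ 352.1 -683.9  306.2] F [ 0.97 -1.32 -2.37] w 0.3481792272207157
[[ 0.954  0.301  0.008]
 [ 0.301 -0.953 -0.01 ]
 [ 0.004  0.012 -1.   ]]
```

Call:
move_arm --steps '[[-1,[0.007,0.038,0],0],[-1,[0.007,0.038,0],0],[-1,[0.007,0.038,0],0],[-1,[0.007,0.038,0],0],[-1,[0.007,0.038,0],0],[-1,[0.007,0.038,0],0]]'

```text
t: 1.35
tcp_pos: [377.5, -728.3, 258.5]
tool_rot: [0.986, 0.152, 0.023, 0.069]
contact_force: [-0.3, -0.2, 0.0]
gripper_width: 0.007
grasp_force: 0.0
```

```bash
python3 st.py
```

```text
1.35 q [-1.241  1.079  0.188  0.022  1.731  0.029] p [ 377.5 -728.3  258.5] F [-0.34 -0.22  0.03] w 0.007413828318780017
[[ 0.953  0.296  0.066]
 [ 0.303 -0.944 -0.128]
 [ 0.025  0.142 -0.99 ]]
```

The lean appears: 8° at azimuth -63°. I'll keep pushing.

Call:
move_arm --steps '[[-1,[0.007,0.04,0],0],[-1,[0.007,0.04,0],0],[-1,[0.007,0.04,0],0],[-1,[0.007,0.04,0],0],[-1,[0.007,0.04,0],0],[-1,[0.007,0.04,0],0],[-1,[0.007,0.04,0],0],[-1,[0.007,0.04,0],0],[-1,[0.007,0.04,0],0],[-1,[0.007,0.04,0],0]]'

```text
t: 2.18
tcp_pos: [405.4, -781.5, 246.0]
tool_rot: [0.971, 0.15, 0.059, 0.175]
contact_force: [-0.2, -0.4, 0.9]
gripper_width: 0.01
grasp_force: 0.0
```

```bash
python3 st.py
```

```text
2.1833 q [-1.239  1.113  0.188  0.053  1.474  0.031] p [ 405.4 -781.5  246. ] F [-0.17 -0.42  0.86] w 0.009812579621998286
[[ 0.948  0.27   0.167]
 [ 0.311 -0.894 -0.322]
 [ 0.062  0.357 -0.932]]
```

Call:
move_arm --steps '[[-1,[0.007,0.04,0],0],[-1,[0.007,0.04,0],0],[-1,[0.007,0.04,0],0],[-1,[0.007,0.04,0],0],[-1,[0.007,0.04,0],0],[-1,[0,0,0],0]]'

```text
t: 2.68
tcp_pos: [414.1, -798.3, 273.0]
tool_rot: [0.959, 0.148, 0.077, 0.228]
contact_force: [0.4, 0.3, -0.0]
gripper_width: 0.007
grasp_force: 0.0
```

```bash
python3 st.py
```

```text
2.6833 q [-1.24   1.093  0.187  0.069  1.382  0.029] p [ 414.1 -798.3  273. ] F [ 0.39  0.31 -0.05] w 0.007453626784104552
[[ 0.945  0.249  0.214]
 [ 0.319 -0.853 -0.414]
 [ 0.08   0.459 -0.885]]
```

Call:
move_arm --steps '[[-1,[0.007,0.04,0],0],[-1,[0.007,0.04,0],0],[-1,[0,0,0],0]]'

```text
t: 2.93
tcp_pos: [416.8, -803.2, 287.7]
tool_rot: [0.954, 0.147, 0.083, 0.248]
contact_force: [-0.8, 0.0, 1.4]
gripper_width: 0.005
grasp_force: 0.0
```

```bash
python3 st.py
```

```text
2.9333 q [-1.24   1.081  0.187  0.076  1.351  0.028] p [ 416.8 -803.2  287.7] F [-0.79  0.04  1.35] w 0.004741105995154824
[[ 0.943  0.239  0.232]
 [ 0.322 -0.834 -0.448]
 [ 0.086  0.497 -0.863]]
```

The tool axis now matches the dispenser's lean: 30.3° at azimuth -62.6°. Next I'll plan the way round to the dispenser's front.

```bash
cat > go.py <<'E'
from geo import *
import sys
s=ctrl.read_state(); M=R.from_quat(s["tool_rot"]).as_matrix(); p=s["tcp_pos"]
if __name__=="__main__":
  for a in sys.argv[1:]:
    w=np.array(eval(a),float); d=w-p; print(a,"tool shift mm",(M.T@d).round(1),"len",np.linalg.norm(d).round(1)); p=w
E
python3 go.py 250,-450,420 400,-20,430 480,-43,244
```

```text
250,-450,420 tool shift mm [ -32.1 -268.6 -311.2] len 412.4
400,-20,430 tool shift mm [ 280.7 -317.7 -166.6] len 455.5
480,-43,244 tool shift mm [ 52.  -54.2 189.4] len 203.8
```

Call:
move_arm --steps '[[-1,[-0.003,-0.0244,-0.0283],0],[-1,[-0.003,-0.0244,-0.0283],0],[-1,[-0.003,-0.0244,-0.0283],0],[-1,[-0.003,-0.0244,-0.0283],0],[-1,[-0.003,-0.0244,-0.0283],0],[-1,[-0.003,-0.0244,-0.0283],0],[-1,[-0.003,-0.0244,-0.0283],0],[-1,[-0.003,-0.0244,-0.0283],0],[-1,[-0.003,-0.0244,-0.0283],0],[-1,[-0.003,-0.0244,-0.0283],0],[-1,[-0.003,-0.0244,-0.0283],0]]'

```text
t: 3.85
tcp_pos: [261.5, -477.3, 412.5]
tool_rot: [0.954, 0.147, 0.083, 0.246]
contact_force: [0.6, -0.7, 0.9]
gripper_width: 0.004
grasp_force: 0.0
```

```bash
python3 st.py; python3 go.py 250,-450,420 400,-20,430
```

```text
3.85 q [-1.339  0.028  1.509  0.138  1.097 -0.106] p [ 261.5 -477.3  412.5] F [ 0.56 -0.69  0.91] w 0.0035010938085989077
[[ 0.943  0.24   0.231]
 [ 0.322 -0.835 -0.446]
 [ 0.086  0.494 -0.865]]
250,-450,420 tool shift mm [ -1.4 -21.9 -21.3] len 30.6
400,-20,430 tool shift mm [ 280.8 -318.2 -165.6] len 455.5
```

Call:
move_arm --steps '[[-1,[0,0,0],6.67],[-1,[0,0,0],6.67],[-1,[0,0,0],6.67],[-1,[0,0,0],6.67],[-1,[0,0,0],6.67],[-1,[0,0,0],6.67],[-1,[0,0,0],6.67],[-1,[0,0,0],6.67],[-1,[0,0,0],6.67],[-1,[0,0,0],6.67],[-1,[0,0,0],6.67],[-1,[0,0,0],6.67]]'

```text
t: 4.85
tcp_pos: [262.2, -479.1, 412.1]
tool_rot: [0.824, -0.503, 0.222, 0.134]
contact_force: [0.5, 0.3, 0.1]
gripper_width: 0.004
grasp_force: 0.0
```

```bash
python3 st.py; python3 go.py 400,-20,430 480,-43,244
```

```text
4.85 q [-1.339  0.032  1.505  0.138  1.096  1.297] p [ 262.2 -479.1  412.1] F [0.54 0.33 0.12] w 0.003608013119621799
[[ 0.395 -0.889  0.231]
 [-0.77  -0.457 -0.445]
 [ 0.502 -0.002 -0.865]]
400,-20,430 tool shift mm [-290.  -332.5 -188.1] len 479.6
480,-43,244 tool shift mm [-44.1 -60.2 189.6] len 203.8
```

Call:
move_arm --steps '[[-1,[-0.0242,-0.0277,-0.0157],0],[-1,[-0.0242,-0.0277,-0.0157],0],[-1,[-0.0242,-0.0277,-0.0157],0],[-1,[-0.0242,-0.0277,-0.0157],0],[-1,[-0.0242,-0.0277,-0.0157],0],[-1,[-0.0242,-0.0277,-0.0157],0],[-1,[-0.0242,-0.0277,-0.0157],0],[-1,[-0.0242,-0.0277,-0.0157],0],[-1,[-0.0242,-0.0277,-0.0157],0],[-1,[-0.0242,-0.0277,-0.0157],0],[-1,[-0.0242,-0.0277,-0.0157],0],[-1,[-0.0242,-0.0277,-0.0157],0]]'

```text
t: 5.85
tcp_pos: [397.2, -16.8, 429.8]
tool_rot: [0.825, -0.501, 0.223, 0.135]
contact_force: [-0.1, -0.1, 0.6]
gripper_width: 0.005
grasp_force: 0.0
```

```bash
python3 st.py
python3 - <<'E'
from geo import *
im=vision.snapshot("wrist"); C=vision.calibration("wrist"); print(C)
cv2.imwrite("pics/w1.png",im[:,:,::-1])
q=[508.1,-95.9,-1.0888]
PT=HUB+80*UP+62*AX
print(proj(world(np.array([HUB,PT,loc(0),loc(-3.6986)]),q),"wrist",C))
E
```

```text
5.85 q [-0.085 -0.149  1.631 -0.447  1.378  2.6  ] p [397.2 -16.8 429.8] F [-0.13 -0.05  0.57] w 0.004772133163882877
[[ 0.399 -0.887  0.233]
 [-0.767 -0.462 -0.445]
 [ 0.503 -0.001 -0.864]]
{'vertical_fov': 67.6560049494724, 'cx': 282.1561155992494, 'cy': 209.36337564169105, 'dist': array([-0.03097532,  0.        ,  0.        ,  0.        ,  0.        ]), 'pose': array([[-8.82776649e-01,  4.58161423e-01, -1.03891759e-01,
         3.98600375e+02],
       [-4.69791378e-01, -8.61483848e-01,  1.92721667e-01,
        -1.21872940e+01],
       [-1.20343952e-03,  2.18937640e-01,  9.75738111e-01,
         5.81890775e+02],
       [ 0.00000000e+00,  0.00000000e+00,  0.00000000e+00,
         1.00000000e+00]])}
[[243.37032829 191.92538169]
 [235.00613352 139.94369394]
 [242.7050662  135.46652547]
 [218.73634636 231.95619077]]
```

View pics/w1.png

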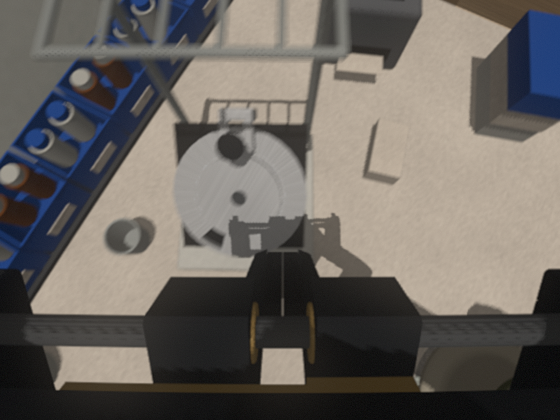

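The wrist view shows the hub bolt at (239,198), the plunger head at (235,148) and the window at (216,237). The arm was still settling then, so I'll repeat the shot now and measure with masks.

Run:
```python
from geo import *
from scipy.optimize import least_squares
C=vision.calibration("wrist"); im=vision.snapshot("wrist")
g=cv2.cvtColor(im,cv2.COLOR_RGB2GRAY)
m=(g<95).astype(np.uint8)
n,l,st,c=cv2.connectedComponentsWithStats(m)
for i in range(1,n):
    if st[i,4]>15 and 165<c[i,0]<320 and 110<c[i,1]<270: print(st[i],c[i].round(1))
q=[508.1,-95.9,-1.0888]; PT=HUB+80*UP+62*AX
P=np.array([HUB,PT,loc(-3.6986)])
print(proj(world(P,q),"wrist",C), C["pose"][:3,3])
crop=im[100:280,160:330]; cv2.imwrite("pics/w2.png",cv2.resize(crop,None,fx=3.3,fy=3.3,interpolation=cv2.INTER_CUBIC)[:,:,::-1])
```

```text
[237 186  14  13 143] [243.9 192. ]
[188 218  22  23 201] [195.  232.7]
[208 222  22  20 245] [219.5 231.5]
[[243.37032829 191.92538169]
 [235.00613352 139.94369394]
 [218.73634636 231.95619077]] [398.60037526 -12.18729403 581.89077529]
```

View pics/w2.png

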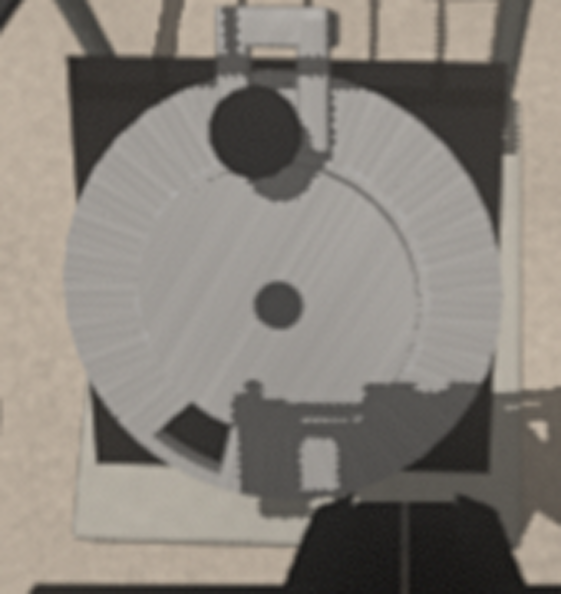

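```bash
python3 - <<'E'
from geo import *
from scipy.optimize import least_squares
def t(x,y): return [(x+.5)/5.4-.5+280,(y+.5)/5.4-.5+145]
def s(x,y): return [(x+.5)/4-.5+170,(y+.5)/4-.5+130]
top=np.array([t(272,364),t(347,318),t(172,355)]); sc=np.array([s(266,334),s(209,276),s(338,400)])
w=np.array([[243.9,192],[237.4,139.5],[219.3,231.5]])
C={c:vision.calibration(c) for c in("top","scene","wrist")}
PT=HUB+80*UP+62*AX
def res(p):
    L=world(np.array([HUB,PT,loc(p[3])]),p[:3])
    return np.r_[(proj(L,"top",C["top"])-top).ravel()*.7,(proj(L,"scene",C["scene"])-sc).ravel()*.7,(proj(L,"wrist",C["wrist"])-w).ravel()]
r=least_squares(res,[508,-96,-1.09,-3.7],loss="soft_l1"); print(r.x,res(r.x).round(1))
E
python3 go.py 480,-43,244
```

```text
[506.91673855 -99.47618335  -1.13886886  -3.65827152] [ 0.4  0.2 -0.   0.4  0.1  0.2 -1.2  0.  -0.7 -1.4 -1.7 -0.9 -0.2 -0.1
 -0.3  0.5 -0.2  0.2]
480,-43,244 tool shift mm [-37.2 -58.2 192.5] len 204.5
```

Edge directions in the wrist view give a yaw of about -1.10. I'll hover 25 mm above the drum, 42 mm downslope of the hub and 20 mm to the right.

```bash
cat >> geo.py <<'E'
Q=[507.3,-98,-1.103]
def tgt(up,y,h): # fingertip at hub + up*UP + y*Y + h*AX, returns TCP world (14 mm behind along the axis)
    return world(HUB+up*UP+y*Y+(h+14)*AX,Q)
E
cat > rel.py <<'E'
from go import *
for a in sys.argv[1:]:
    w=tgt(*eval(a)); d=w-p; print(a,"from measured: tool shift mm",(M.T@d).round(1))
tip=p+14*M[:,2]; L=R.from_euler('z',-Q[2]).apply(tip-[Q[0],Q[1],0])-HUB
print("tip up,y,h",(L@UP).round(1),L[1].round(1),(L@AX).round(1),"F tool",(M.T@s["contact_force"]).round(2),"t",s["t"])
E
python3 rel.py -42,-20,25
```

```text
-42,-20,25 from measured: tool shift mm [-78.5 -37.6 274. ]
tip up,y,h 37.0 -59.1 298.6 F tool [-0.21  0.38  1.41] t 5.95
```

Call:
move_arm --steps '[[-1,[-0.0098,-0.0047,0.0342],0],[-1,[-0.0098,-0.0047,0.0342],0],[-1,[-0.0098,-0.0047,0.0342],0],[-1,[-0.0098,-0.0047,0.0342],0],[-1,[-0.0098,-0.0047,0.0342],0],[-1,[-0.0098,-0.0047,0.0342],0],[-1,[-0.0098,-0.0047,0.0342],0],[-1,[-0.0098,-0.0047,0.0342],0],[-1,[0,0,0],0],[-1,[0,0,0],0]]'

```text
t: 6.78
tcp_pos: [462.4, -70.8, 159.7]
tool_rot: [0.829, -0.499, 0.216, 0.131]
contact_force: [-0.0, 0.5, -0.8]
gripper_width: 0.005
grasp_force: 0.0
```

```bash
python3 rel.py -42,-20,25;python3 st.py
python3 - <<'E'
from geo import *
C=vision.calibration("wrist"); im=vision.snapshot("wrist"); print(C["pose"].tolist())
cv2.imwrite("pics/w3.png",im[:,:,::-1])
print(proj(world(np.array([HUB,HUB+80*UP+62*AX,loc(0),loc(-3.68)]),Q),"wrist",C))
E
```

```text
-42,-20,25 from measured: tool shift mm [-13.2  -8.    0.6]
tip up,y,h -28.9 -27.7 25.3 F tool [-0.76 -0.22  0.48] t 6.7833
6.7833 q [-0.213  0.22   1.982 -0.624  0.696  2.879] p [462.4 -70.8 159.7] F [-0.01  0.48 -0.79] w 0.004609511540329808
[[ 0.408 -0.884  0.227]
 [-0.771 -0.467 -0.433]
 [ 0.488  0.002 -0.873]]
[[-0.8842419570095748, 0.4576678282629591, -0.09303934886349241, 463.97081508900465], [-0.46701894768216934, -0.8651869367765543, 0.18260576917786642, -74.06592252123961], [0.003076356565031138, 0.2049188214983379, 0.9787741376977713, 312.1270560917711], [0.0, 0.0, 0.0, 1.0]]
[[233.1810438  200.04158284]
 [193.72638794   4.1383303 ]
 [232.32994402  47.7709043 ]
 [178.47127392 291.79744133]]
```

View pics/w3.png

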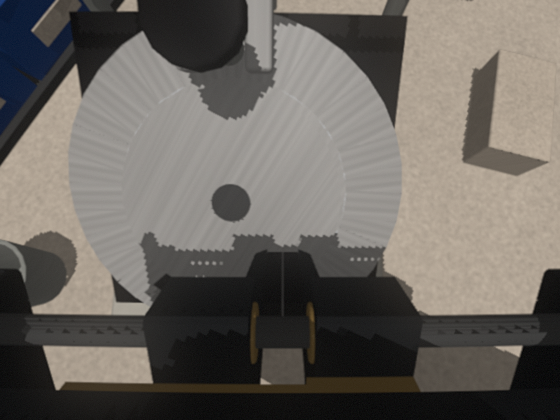

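q6 is at its limit (2.879), so I'll turn back about 85°. That also puts the camera to the side, with a clear view of the slot.

Call:
move_arm --steps '[[-1,[0,0,0],-7.1],[-1,[0,0,0],-7.1],[-1,[0,0,0],-7.1],[-1,[0,0,0],-7.1],[-1,[0,0,0],-7.1],[-1,[0,0,0],-7.1],[-1,[0,0,0],-7.1],[-1,[0,0,0],-7.1],[-1,[0,0,0],-7.1],[-1,[0,0,0],-7.1],[-1,[0,0,0],-7.1],[-1,[0,0,0],-7.1]]'

```text
t: 7.83
tcp_pos: [463.3, -69.7, 162.4]
tool_rot: [0.947, 0.197, 0.072, 0.244]
contact_force: [0.1, 0.2, 0.2]
gripper_width: 0.003
grasp_force: 0.0
```

```bash
python3 rel.py 25,-42,25 25,-42,8;python3 st.py
```

```text
25,-42,25 from measured: tool shift mm [-12.3  53.8   2.2]
25,-42,8 from measured: tool shift mm [-12.5  53.9  19.2]
tip up,y,h -28.0 -26.3 27.9 F tool [ 0.2  -0.   -0.17] t 7.8333
7.8333 q [-0.21   0.215  1.98  -0.624  0.696  1.386] p [463.3 -69.7 162.4] F [0.14 0.15 0.15] w 0.002809674148532054
[[ 0.912  0.338  0.233]
 [ 0.408 -0.804 -0.433]
 [ 0.041  0.49  -0.871]]
```

```bash
python3 rel.py -42,-25,10 -42,-25,4
```

```text
-42,-25,10 from measured: tool shift mm [  0.4 -14.   18.1]
-42,-25,4 from measured: tool shift mm [  0.4 -13.9  24.1]
tip up,y,h -28.0 -26.3 27.9 F tool [ 0.2  -0.   -0.17] t 7.8333
```

Call:
move_arm --steps '[[-1,[0,-0.007,0.01],0],[-1,[0,-0.007,0.01],0],[-1,[0,0,0.001],0],[-1,[0,0,0.001],0],[-1,[0,0,0.001],0]]'

```text
t: 8.25
tcp_pos: [464.0, -68.6, 134.6]
tool_rot: [0.948, 0.194, 0.072, 0.243]
contact_force: [-0.3, -0.4, 0.8]
gripper_width: 0.008
grasp_force: 0.0
```

```bash
python3 rel.py
python3 - <<'E'
from geo import *
C=vision.calibration("wrist"); im=vision.snapshot("wrist")
cv2.imwrite("pics/w4.png",im[:,:,::-1])
print(proj(world(np.array([HUB,HUB+80*UP+62*AX,loc(0),loc(-3.68)]),Q),"wrist",C))
E
```

```text
tip up,y,h -42.5 -25.3 4.2 F tool [-0.38  0.63 -0.61] t 8.25
[[362.86784269 213.41453531]
 [656.18043673 256.95276893]
 [505.82935841 197.87673399]
 [222.03924882 137.44319893]]
```

View pics/w4.png

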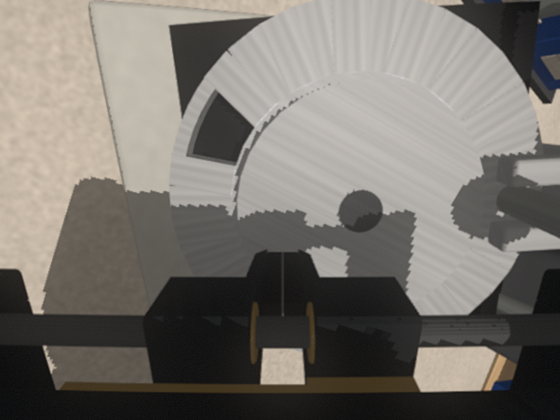

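The side view is clear: window at about (222,128), hub bolt (361,210), fork prongs at about (530,170) and (530,235). Next comes an angle reader and finding contact.

```bash
cat > ang.py <<'E'
from geo import *
def angle(im,C,Q=Q):
    "wheel angle mod 2pi from the dark window arc on the rim; nan if hidden"
    g=cv2.GaussianBlur(cv2.cvtColor(im,cv2.COLOR_RGB2GRAY),(3,3),0).astype(np.float32)
    th=np.arange(0,2*np.pi,.005); best=[]
    for r in (74,77,80,83,86):
        P=HUB-12*AX+r*(np.cos(th)[:,None]*UP+np.sin(th)[:,None]*np.cross(AX,UP))
        uv=proj(world(P,Q),"wrist",C).astype(np.float32)
        v=cv2.remap(g,uv[:,:1].copy(),uv[:,1:].copy(),cv2.INTER_LINEAR,borderValue=255)[:,0]
        v[uv[:,1]>250]=255
        best.append(v)
    dark=np.median(best,0)<72
    dark=np.roll(dark,300)  # start at -1.5 rad
    a=th-1.5; k=np.flatnonzero(dark)
    if len(k)==0: return np.nan,0,[]
    runs=[(a[s[0]],a[s[-1]]) for s in np.split(k,np.flatnonzero(np.diff(k)>6)+1) if len(s)>10]
    if not runs: return np.nan,0,[]
    b=min(runs,key=lambda s:abs(s[1]-s[0]-.37)); return sum(b)/2,b[1]-b[0],runs
def look():
    t=ctrl.read_state()["t"]; C=vision.calibration("wrist"); im=vision.snapshot("wrist")
    return t,angle(im,C),im
if __name__=="__main__":
    import sys
    for _ in range(int(sys.argv[1]) if len(sys.argv)>1 else 1):
        t,(a,w,runs),im=look(); print(round(t,3),"ang %.3f width %.3f"%(a,w),[(round(x,2),round(y,2)) for x,y in runs])
E
python3 ang.py
```

```text
8.3 ang 2.578 width 0.325 [(np.float64(-0.09), np.float64(0.06)), (np.float64(2.42), np.float64(2.74))]
```

Call:
move_arm --steps '[[-1,[0,0,0.001],0],[-1,[0,0,0.001],0],[-1,[0,0,0.001],0]]'

```text
t: 8.6
tcp_pos: [464.2, -69.5, 131.5]
tool_rot: [0.948, 0.194, 0.072, 0.243]
contact_force: [-15.8, 20.1, 31.9]
gripper_width: 0.005
grasp_force: 20.0
```

```bash
python3 rel.py
```

```text
tip up,y,h -43.3 -25.4 1.1 F tool [ -4.98  -5.92 -40.16] t 8.6
```

Call:
move_arm --steps '[[-1,[0,0,-0.0007],0],[-1,[0,0,0],0]]'

```text
t: 8.77
tcp_pos: [464.1, -69.4, 131.7]
tool_rot: [0.948, 0.194, 0.072, 0.243]
contact_force: [-4.7, 6.2, 9.8]
gripper_width: 0.003
grasp_force: 6.1
```

```bash
python3 rel.py; python3 ang.py
```

```text
tip up,y,h -43.3 -25.5 1.3 F tool [ -1.36  -1.73 -12.32] t 8.7667
8.767 ang 2.575 width 0.320 [(np.float64(-0.09), np.float64(0.06)), (np.float64(2.42), np.float64(2.74))]
```

Call:
move_arm --steps '[[-1,[0.003,0,3e-05],0],[-1,[0.003,0,3e-05],0],[-1,[0.003,0,3e-05],0],[-1,[0,0,0],0]]'

```text
t: 9.15
tcp_pos: [471.0, -65.0, 131.1]
tool_rot: [0.948, 0.194, 0.07, 0.242]
contact_force: [-11.9, 12.7, 12.7]
gripper_width: 0.007
grasp_force: 9.9
```

```bash
python3 rel.py; python3 ang.py
```

```text
tip up,y,h -44.4 -17.4 1.3 F tool [ -5.34  -8.08 -19.26] t 9.15
9.15 ang 2.430 width 0.320 [(np.float64(-0.09), np.float64(0.04)), (np.float64(2.27), np.float64(2.59))]
```

Call:
move_arm --steps '[[-1,[0.007,0,-0.0001],0],[-1,[0.013,0,-0.0001],0],[-1,[0.016,0,-0.0001],0],[-1,[0.016,0,-0.005],0],[-1,[0.008,0,-0.007],0]]'

```text
t: 9.62
tcp_pos: [525.3, -36.0, 144.3]
tool_rot: [0.948, 0.195, 0.071, 0.242]
contact_force: [0.8, 0.3, 0.3]
gripper_width: 0.006
grasp_force: 0.0
```

```bash
python3 rel.py; python3 ang.py 5
```

```text
tip up,y,h -38.9 44.1 13.4 F tool [ 0.87  0.18 -0.25] t 9.6167
9.617 ang 0.845 width 0.240 [(np.float64(0.73), np.float64(0.96))]
9.667 ang 0.590 width 0.240 [(np.float64(0.47), np.float64(0.71))]
9.717 ang nan width 0.000 []
9.767 ang nan width 0.000 []
9.817 ang nan width 0.000 []
```

The wheel is spinning freely at about 5 rad/s. I'll move back over the drum to watch it.

Call:
move_arm --steps '[[-1,[-0.03,0,0],0],[-1,[-0.03,-0.003,-0.001],0],[-1,[0,0,0],0]]'

```text
t: 10.12
tcp_pos: [463.1, -58.5, 139.7]
tool_rot: [0.948, 0.194, 0.068, 0.242]
contact_force: [0.0, -0.0, -0.8]
gripper_width: 0.009
grasp_force: 0.0
```

```bash
python3 rel.py; python3 ang.py 12
```

```text
tip up,y,h -48.1 -21.6 13.3 F tool [-0.01 -0.36  0.7 ] t 10.1167
10.117 ang -0.012 width 0.145 [(np.float64(-0.08), np.float64(0.06))]
10.167 ang -0.012 width 0.145 [(np.float64(-0.08), np.float64(0.06))]
10.217 ang -0.018 width 0.145 [(np.float64(-0.09), np.float64(0.05))]
10.267 ang -0.018 width 0.145 [(np.float64(-0.09), np.float64(0.05))]
10.317 ang -0.020 width 0.140 [(np.float64(-0.09), np.float64(0.05))]
10.367 ang -0.020 width 0.140 [(np.float64(-0.09), np.float64(0.05)), (np.float64(3.28), np.float64(3.34))]
10.417 ang 3.212 width 0.265 [(np.float64(-0.09), np.float64(0.05)), (np.float64(3.08), np.float64(3.34))]
10.467 ang 3.053 width 0.305 [(np.float64(-0.09), np.float64(0.05)), (np.float64(2.9), np.float64(3.2))]
10.517 ang 2.843 width 0.295 [(np.float64(-0.09), np.float64(0.05)), (np.float64(2.7), np.float64(2.99))]
10.567 ang 2.628 width 0.285 [(np.float64(-0.09), np.float64(0.04)), (np.float64(2.48), np.float64(2.77))]
10.617 ang 2.423 width 0.285 [(np.float64(-0.09), np.float64(0.04)), (np.float64(2.28), np.float64(2.57))]
10.667 ang 2.220 width 0.290 [(np.float64(-0.09), np.float64(0.04)), (np.float64(2.08), np.float64(2.37))]
```

It's at 4 rad/s and its window has passed the slot, so I'll brake timed for this pass.

Call:
move_arm --steps '[[-1,[0,0,0.005],0],[-1,[0,0,0.005],0],[-1,[0,0,0],0],[-1,[0,0,0],0],[-1,[0,0,0.0012],0],[-1,[0,0,0.002],0],[-1,[0,0,0],0]]'

```text
t: 11.3
tcp_pos: [471.3, -63.1, 130.4]
tool_rot: [0.948, 0.194, 0.072, 0.243]
contact_force: [-3.1, 4.9, 7.1]
gripper_width: 0.002
grasp_force: 4.6
```

```bash
python3 rel.py; python3 ang.py 2
```

```text
tip up,y,h -46.0 -16.3 1.3 F tool [-0.57 -1.47 -9.03] t 11.3
11.3 ang -0.002 width 0.185 [(np.float64(-0.09), np.float64(0.09))]
11.35 ang -0.002 width 0.185 [(np.float64(-0.09), np.float64(0.09))]
```

Run:
```python
from ang import *
t,a,im=look(); C=vision.calibration("wrist")
cv2.imwrite("pics/w5.png",cv2.resize(im[130:290,390:560],None,fx=3.5,fy=3.5,interpolation=cv2.INTER_CUBIC)[:,:,::-1])
c=world(loc(0),Q); ex=world(Y,[0,0,Q[2]])
print(t,a[:2],proj(np.array([c,c+15*ex,c-15*ex]),"wrist",C))
```

```text
11.4 (np.float64(-0.0024999999999999467), np.float64(0.18500000000000005)) [[513.54701453 215.07318841]
 [517.70718056 187.89956057]
 [509.48630524 240.88806937]]
```

View pics/w5.png

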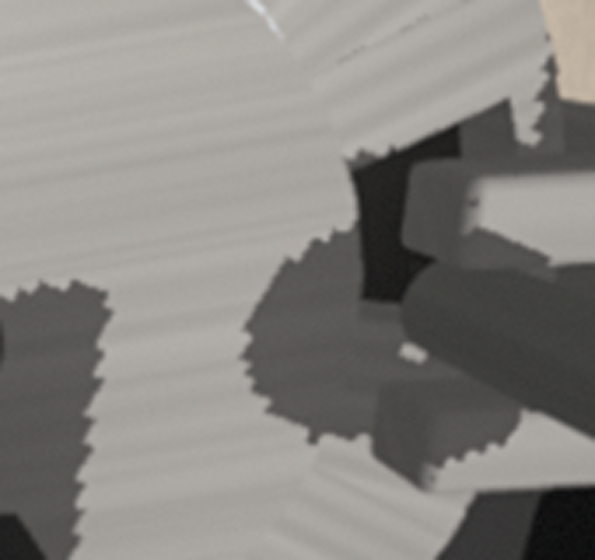

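The window is under the fork. Its inner edge runs from (352,165) to (365,300) in the crop. Prong top corners are at about (475,180) and (432,487). I'll cast rays to get the offset.

```bash
cat > cast.py <<'E'
from geo import *
def cast(uv,h,C,c="wrist"):
    "local (up,y) relative to hub of pixel on plane h above drum top"
    f=210/np.tan(np.radians(C["vertical_fov"]/2)); K=np.array([[f,0,C["cx"]],[0,f,C["cy"]],[0,0,1]])
    n=cv2.undistortPoints(np.array([[uv]],float),K,C["dist"])[0,0]
    d=C["pose"][:3,:3]@[n[0],-n[1],-1]; o=C["pose"][:3,3]
    ri=R.from_euler('z',-Q[2]); o=ri.apply(o-[Q[0],Q[1],0])-HUB; d=ri.apply(d)
    p=o+d*(h-o@AX)/(d@AX); return np.array([p@UP,p[1]])
E
python3 - <<'E'
from cast import *
C=vision.calibration("wrist"); px=lambda x,y:((x+.5)/3.5-.5+390,(y+.5)/3.5-.5+130)
for n,p,h in[("win in+",(352,165),-12),("win in-",(364,301),-12),("win edge far",(508,98),-12),("A+ top",(475,180),10),("A- top",(470,235),10),("B- top",(432,487),10),("hub",None,0)]:
    if p: r=cast(px(*p),h,C); print(n,r.round(1),"ang",np.arctan2(r[1],r[0]).round(3))
r=cast((360,212),0,C);print(r)
E
```

```text
win in+ [64.6 21.8] ang 0.326
win in- [69.1  0.3] ang 0.005
win edge far [86.6 30.5] ang 0.338
A+ top [66.6 24. ] ang 0.346
A- top [67.1 16.7] ang 0.244
B- top [ 67.7 -19.8] ang -0.285
[-5.55273759 10.73001482]
```

Call:
move_arm --steps '[[-1,[0.002,0,0],0],[-1,[0.002,0,0],0],[-1,[0.002,0,0],0],[-1,[0.0015,0,0],0],[-1,[0.0005,0,0],0],[-1,[0,0,0],0]]'

```text
t: 11.95
tcp_pos: [477.7, -59.5, 130.1]
tool_rot: [0.948, 0.194, 0.071, 0.242]
contact_force: [-8.3, 9.9, 8.2]
gripper_width: 0.004
grasp_force: 7.0
```

```bash
python3 rel.py
python3 - <<'E'
from ang import *
from cast import cast
C=vision.calibration("wrist"); im=vision.snapshot("wrist"); cv2.imwrite("pics/w6.png",im[:,:,::-1]); print(angle(im,C))
np.save("w6C.npy",C,allow_pickle=True)
g=cv2.cvtColor(im,cv2.COLOR_RGB2GRAY).astype(int)
# inner edge profile along r=69.5, angle -0.3..0.5
th=np.arange(-.35,.5,.025)
for r in(69,72): 
    P=HUB-12*AX+r*(np.cos(th)[:,None]*UP+np.sin(th)[:,None]*np.cross(AX,UP)); uv=proj(world(P,Q),"wrist",C).round().astype(int)
    print(r,[(round(t,2),int(g[v,u])) for t,(u,v) in zip(th,uv)])
E
```

```text
tip up,y,h -46.4 -8.9 1.3 F tool [ -3.28  -6.79 -13.38] t 11.95
(np.float64(-0.04749999999999999), np.float64(0.22499999999999987), [(np.float64(-0.15999999999999992), np.float64(0.06499999999999995))])
69 [(np.float64(-0.35), 155), (np.float64(-0.32), 84), (np.float64(-0.3), 85), (np.float64(-0.27), 88), (np.float64(-0.25), 87), (np.float64(-0.22), 90), (np.float64(-0.2), 88), (np.float64(-0.17), 86), (np.float64(-0.15), 79), (np.float64(-0.12), 65), (np.float64(-0.1), 60), (np.float64(-0.07), 70), (np.float64(-0.05), 45), (np.float64(-0.02), 53), (np.float64(0.0), 37), (np.float64(0.03), 41), (np.float64(0.05), 32), (np.float64(0.08), 32), (np.float64(0.1), 35), (np.float64(0.13), 34), (np.float64(0.15), 34), (np.float64(0.18), 90), (np.float64(0.2), 91), (np.float64(0.23), 87), (np.float64(0.25), 84), (np.float64(0.28), 90), (np.float64(0.3), 90), (np.float64(0.33), 86), (np.float64(0.35), 150), (np.float64(0.38), 177), (np.float64(0.4), 161), (np.float64(0.43), 168), (np.float64(0.45), 170), (np.float64(0.48), 176)]
72 [(np.float64(-0.35), 160), (np.float64(-0.32), 157), (np.float64(-0.3), 86), (np.float64(-0.27), 84), (np.float64(-0.25), 88), (np.float64(-0.22), 87), (np.float64(-0.2), 84), (np.float64(-0.17), 76), (np.float64(-0.15), 37), (np.float64(-0.12), 26), (np.float64(-0.1), 30), (np.float64(-0.07), 30), (np.float64(-0.05), 29), (np.float64(-0.02), 28), (np.float64(0.0), 29), (np.float64(0.03), 30), (np.float64(0.05), 31), (np.float64(0.08), 31), (np.float64(0.1), 29), (np.float64(0.13), 35), (np.float64(0.15), 33), (np.float64(0.18), 87), (np.float64(0.2), 91), (np.float64(0.23), 89), (np.float64(0.25), 84), (np.float64(0.28), 91), (np.float64(0.3), 89), (np.float64(0.33), 125), (np.float64(0.35), 174), (np.float64(0.38), 175), (np.float64(0.4), 170), (np.float64(0.43), 167), (np.float64(0.45), 170), (np.float64(0.48), 175)]
```

Run:
```python
from cast import *
C=np.load("w6C.npy",allow_pickle=True).item(); im=cv2.imread("pics/w6.png"); g=cv2.cvtColor(im,cv2.COLOR_BGR2GRAY)
P=proj(world(HUB,Q),"wrist",C)[0]; print("hub pred",P, [int(g[int(P[1])+k,int(P[0])]) for k in range(-40,41,5)])
cv2.imwrite("pics/w6c.png",cv2.resize(im[150:270,320:520],None,fx=4,fy=4,interpolation=cv2.INTER_CUBIC))
```

```text
hub pred [371.78271739 245.44469754] [170, 169, 139, 93, 53, 52, 50, 49, 49, 47, 42, 42, 86, 83, 84, 27, 30]
```

View pics/w6c.png

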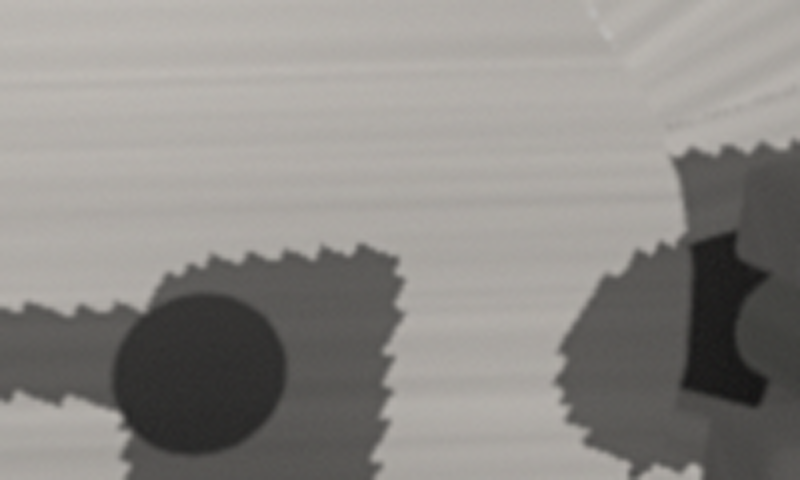

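The view shows the hub bolt at crop (200,373), window inner corners at (692,243) and (684,387), and the pin's near rim at (737,333).

Run:
```python
from cast import *
C=np.load("w6C.npy",allow_pickle=True).item(); px=lambda x,y:((x+.5)/4-.5+320,(y+.5)/4-.5+150)
for n,p,h in[("hub",(200,373),0),("hub",(200,373),2),("in+",(692,243),-12),("in-",(684,387),-12),("pin",(737,333),-6),("pin upper",(752,285),-6),("pin lower",(752,370),-6),("A+",(741,172),-4),("A-",(737,242),-4)]:
    r=cast(px(*p),h,C); print(n,r.round(1))
```

```text
hub [-1.1  1.5]
hub [-1.6  2.4]
in+ [67.4 10.9]
in- [ 69.1 -10.1]
pin [71.1  0.1]
pin upper [72.1  6.7]
pin lower [73.9 -5.3]
A+ [67.1 22.7]
A- [67.9 13.5]
```

The window and pin line up to within about 1–2 mm. I'll relieve the sideways preload before lifting.

Call:
move_arm --steps '[[-1,[-0.0002,0,0],0],[-1,[0,0,0],0]]'

```text
t: 12.17
tcp_pos: [477.6, -59.6, 130.1]
tool_rot: [0.948, 0.194, 0.071, 0.242]
contact_force: [-6.8, 9.9, 8.1]
gripper_width: 0.002
grasp_force: 6.8
```

```bash
python3 rel.py
```

```text
tip up,y,h -46.4 -9.1 1.3 F tool [ -1.9   -6.37 -12.89] t 12.1667
```

Call:
move_arm --steps '[[-1,[0,0,-0.0002],0],[-1,[0,0,-0.0003],0],[-1,[0,0,-0.002],0],[-1,[0,0,-0.008],0],[-1,[0,0,-0.01],0],[-1,[0,0,0],0]]'

```text
t: 12.67
tcp_pos: [474.0, -51.0, 150.0]
tool_rot: [0.948, 0.194, 0.072, 0.243]
contact_force: [0.2, -1.2, -0.3]
gripper_width: 0.006
grasp_force: 0.0
```

```bash
python3 rel.py
python3 - <<'E'
from ang import *
for _ in range(4):
    C=vision.calibration("wrist"); im=vision.snapshot("wrist"); g=cv2.cvtColor(im,cv2.COLOR_RGB2GRAY)
    th=np.arange(-.4,.5,.01); o=[]
    for r in(70,71,72):
        P=HUB-12*AX+r*(np.cos(th)[:,None]*UP+np.sin(th)[:,None]*np.cross(AX,UP)); uv=proj(world(P,Q),"wrist",C).round().astype(int)
        d=th[[g[min(v,419),min(u,559)]<60 for u,v in uv]]; o.append((d.min().round(2),d.max().round(2)) if len(d) else None)
    print(o)
cv2.imwrite("pics/w7.png",im[:,:,::-1])
E
```

```text
tip up,y,h -44.5 -8.3 23.1 F tool [-0.35  0.9   0.81] t 12.6667
[(np.float64(-0.14), np.float64(0.16)), (np.float64(-0.14), np.float64(0.17)), (np.float64(-0.15), np.float64(0.16))]
[(np.float64(-0.14), np.float64(0.16)), (np.float64(-0.14), np.float64(0.17)), (np.float64(-0.15), np.float64(0.16))]
[(np.float64(-0.14), np.float64(0.16)), (np.float64(-0.14), np.float64(0.17)), (np.float64(-0.15), np.float64(0.16))]
[(np.float64(-0.14), np.float64(0.17)), (np.float64(-0.14), np.float64(0.16)), (np.float64(-0.15), np.float64(0.17))]
```

The wheel is at rest and centred. I'll lift and turn the hand narrow side to the rack.

Call:
move_arm --steps '[[-1,[0,0,-0.0065],-7.15],[-1,[0,0,-0.0065],-7.15],[-1,[0,0,-0.0065],-7.15],[-1,[0,0,-0.0065],-7.15],[-1,[0,0,-0.0065],-7.15],[-1,[0,0,-0.0065],-7.15],[-1,[0,0,-0.0065],-7.15],[-1,[0,0,-0.0065],-7.15],[-1,[0,0,-0.0065],-7.15],[-1,[0,0,-0.0065],-7.15],[-1,[0,0,-0.0065],-7.15],[-1,[0,0,-0.0065],-7.15]]'

```text
t: 13.87
tcp_pos: [455.6, -17.8, 216.0]
tool_rot: [0.56, 0.789, -0.114, 0.225]
contact_force: [0.5, 0.1, -0.3]
gripper_width: 0.006
grasp_force: 0.0
```

```bash
python3 st.py; python3 rel.py 80,0,90
```

```text
13.8667 q [-0.083  0.133  1.912 -0.561  0.886 -0.106] p [455.6 -17.8 216. ] F [ 0.51  0.1  -0.31] w 0.006028791432827318
[[-0.272  0.935  0.228]
 [ 0.832  0.348 -0.432]
 [-0.483  0.072 -0.872]]
80,0,90 from measured: tool shift mm [-121.9   26.3    7.8]
tip up,y,h -44.4 -9.9 99.3 F tool [0.09 0.49 0.35] t 13.8667
```

Call:
move_arm --steps '[[-1,[0,0,0],-4.4],[-1,[0,0,0],-4.4],[-1,[0,0,0],0]]'

```text
t: 14.12
tcp_pos: [455.6, -17.9, 215.9]
tool_rot: [0.499, 0.829, -0.131, 0.216]
contact_force: [-0.1, -0.1, 0.5]
gripper_width: 0.004
grasp_force: 0.0
```

```bash
python3 rel.py 80,0,90
```

```text
80,0,90 from measured: tool shift mm [-124.4    7.7    7.6]
tip up,y,h -44.4 -9.9 99.1 F tool [-0.29 -0.18 -0.4 ] t 14.1167
```

Call:
move_arm --steps '[[-1,[-0.02,0.0013,0.0012],0],[-1,[-0.02,0.0013,0.0012],0],[-1,[-0.02,0.0013,0.0012],0],[-1,[-0.02,0.0013,0.0012],0],[-1,[-0.02,0.0013,0.0012],0],[-1,[-0.0125,0.0013,0.0012],0],[-1,[-0.0119,0,0],0],[-1,[0,0,0],0],[-1,[0,0,0],0]]'

```text
t: 14.87
tcp_pos: [514.6, -113.5, 270.2]
tool_rot: [0.501, 0.828, -0.13, 0.216]
contact_force: [-0.2, 0.5, 0.3]
gripper_width: 0.004
grasp_force: 0.0
```

```bash
python3 st.py; python3 rel.py 80,0.5,70
```

```text
14.8667 q [-0.282  0.183  1.698 -0.451  0.94  -0.555] p [ 514.6 -113.5  270.2] F [-0.19  0.46  0.27] w 0.004238439979137468
[[-0.405  0.886  0.228]
 [ 0.773  0.464 -0.432]
 [-0.489  0.001 -0.873]]
80,0.5,70 from measured: tool shift mm [-0.4  0.8 20.2]
tip up,y,h 79.7 -0.3 90.2 F tool [ 0.3   0.05 -0.47] t 14.8667
```

Call:
move_arm --steps '[[-1,[0,0,0.006],0],[-1,[0,0,0.006],0],[-1,[0,0,0.006],0],[-1,[0,0,0.004],0],[-1,[0,0,0.003],0],[-1,[0,0,0.003],0],[-1,[0,0,0.003],0],[-1,[0,0,0.003],0],[-1,[0,0,0],0]]'

```text
t: 15.62
tcp_pos: [522.6, -128.1, 240.6]
tool_rot: [0.5, 0.828, -0.13, 0.217]
contact_force: [-0.5, -0.8, -0.2]
gripper_width: 0.004
grasp_force: 0.0
```

```bash
python3 rel.py
```

```text
tip up,y,h 79.4 0.2 56.2 F tool [-0.35 -0.81  0.44] t 15.6167
```

Call:
move_arm --steps '[[-1,[0,0,0.002],0],[-1,[0,0,0.002],0],[-1,[0,0,0.002],0]]'

```text
t: 15.87
tcp_pos: [524.1, -130.7, 235.8]
tool_rot: [0.5, 0.828, -0.13, 0.217]
contact_force: [-0.7, 0.6, 1.4]
gripper_width: 0.006
grasp_force: 1.2
```

```bash
python3 rel.py;  python3 - <<'E'
from geo import *
im=vision.snapshot("scene"); cv2.imwrite("pics/s2.png",im[:,:,::-1])
C=vision.calibration("scene")
h=cv2.cvtColor(im,cv2.COLOR_RGB2GRAY)
print(proj(world(np.array([HUB+80*UP+k*AX for k in(62,48,34)]),Q),"scene",C)); print(h[185:215:2,200:240:3])
E
```

```text
tip up,y,h 79.5 0.4 50.6 F tool [ 0.09 -0.36 -1.69] t 15.8667
[[221.21571202 197.07969225]
 [219.46081582 199.72431683]
 [217.72575098 202.3401771 ]]
[[200 202 206 207 123 198 203 145  39  19  37  17  18  19]
 [205 209 204 183 140 161 158 154  34  18  36  19  41  20]
 [160 157 147 128 100 117 142  34  69  63  36  19  24  29]
 [ 86  90  98 100 114 202 205  23  53  28  34  20  24  35]
 [ 96  38  92  97 115 205 201  15  21  30  38  37  39  39]
 [109  22  12  22  43 196  37  16  19  25  46  37  37  37]
 [201  21  13  23  29  93  20  18  19  22  38  32  38  38]
 [200  58  31  21 174  77  20  18  22  24  16  31  36  37]
 [201 142 238  91 151  70  14  17  22  23  20  18  20  19]
 [196 126 179  97 175  95  12   9  17  33  21  18  15  18]
 [123 103 184  86  92 101  63  24  55  32  24  17  19  24]
 [110 107 172  86  83  80  76  87  87  86  87  72  35  21]
 [110  93 118 103 154  99  80  89  88  86  85  87  87  89]
 [109 103  94  99 171 177  88  87  86  85  87  85  71  87]
 [ 90  93  67  86  85  92  91  86  85  86  84  74  34  87]]
```

Call:
move_arm --steps '[[-1,[0,0,0.002],0],[-1,[0,0,0.002],0],[-1,[0,0,0.002],0],[-1,[0,0,0.002],0],[-1,[0,0,0.002],0],[-1,[0,0,0.002],0],[-1,[0,0,0.001],0]]'

```text
t: 16.5
tcp_pos: [527.1, -136.4, 224.2]
tool_rot: [0.5, 0.828, -0.13, 0.217]
contact_force: [-0.1, -0.6, 2.8]
gripper_width: 0.004
grasp_force: 1.2
```

```bash
python3 rel.py
```

```text
tip up,y,h 79.3 0.5 37.3 F tool [-1.78 -0.39 -2.21] t 16.5
```

Call:
move_arm --steps '[[-1,[0,0,0.0005],0],[-1,[0,0,0.0005],0],[-1,[0,0,0.0005],0]]'

```text
t: 16.75
tcp_pos: [527.4, -136.9, 223.1]
tool_rot: [0.5, 0.828, -0.13, 0.217]
contact_force: [-1.4, 0.4, 2.3]
gripper_width: 0.006
grasp_force: 1.2
```

```bash
python3 rel.py
```

```text
tip up,y,h 79.3 0.5 36.1 F tool [-0.29 -1.05 -2.5 ] t 16.75
```

Not at the stop yet.

Call:
move_arm --steps '[[-1,[0,0,0.0005],0],[-1,[0,0,0.0005],0],[-1,[0,0,0.0004],0]]'

```text
t: 17.0
tcp_pos: [527.6, -137.3, 222.4]
tool_rot: [0.5, 0.828, -0.13, 0.217]
contact_force: [-6.0, 4.0, 11.1]
gripper_width: 0.008
grasp_force: 6.5
```

```bash
python3 rel.py
```

```text
tip up,y,h 79.4 0.5 35.3 F tool [  0.07  -3.42 -12.74] t 17.0
```

It hit the end stop at h 35.3, as predicted. Withdrawing along the axis.

Call:
move_arm --steps '[[-1,[0,0,-0.0005],0],[-1,[0,0,-0.004],0],[-1,[0,0,-0.01],0],[-1,[0,0,-0.01],0],[-1,[0,0,-0.015],0],[-1,[0,0,-0.015],0],[-1,[0.02,0,-0.01],0],[-1,[0.03,0,0],0],[-1,[0.03,0,0],0],[-1,[0.03,0,-0.01],0],[-1,[0,0,0],0],[-1,[0,0,0],0]]'

```text
t: 18.0
tcp_pos: [465.6, -19.2, 233.7]
tool_rot: [0.499, 0.829, -0.13, 0.217]
contact_force: [0.2, 0.1, 0.5]
gripper_width: 0.006
grasp_force: 0.0
```

```bash
python3 rel.py
python3 - <<'E'
from cast import *
C=vision.calibration("scene"); im=vision.snapshot("scene"); g=cv2.cvtColor(im,cv2.COLOR_RGB2GRAY)
n,l,st,c=cv2.connectedComponentsWithStats((g<45).astype(np.uint8))
for i in range(1,n):
    if 30<st[i,4]<400 and 200<c[i,0]<260 and 180<c[i,1]<240: print(st[i],c[i].round(1))
print("expected head up/home",proj(world(np.array([HUB+80*UP+k*AX for k in(62,34)]),Q),"scene",C).round(1).tolist())
E
```

```text
tip up,y,h -30.5 -1.5 111.7 F tool [-0.24  0.28 -0.47] t 18.0
[202 193  12   8  57] [206.9 196.2]
[214 200   9   9  65] [218.1 203.9]
expected head up/home [[221.2, 197.1], [217.7, 202.3]]
```

The head is seen at (218,204), which matches the home position. Hand clear; handing in.

```bash
python3 -c "
from rig import close_job; print(close_job())"
```

```text
the job is handed in; nothing more can be done
None
```

I spun the wheel freely past the slot, stopped it by touch with the window under the fork (within about 2 mm by camera), pushed the plunger home to its stop and withdrew the hand; the job is handed in at about 18 s, and no verdict was returned.

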